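# Close the reel stand and thread its axle

## Robot

A 6-joint arm with a two-finger parallel gripper is mounted at the origin on the work surface. World frame = base frame: x ahead of the robot, y to its left, z up, the work surface at z = 0. Lengths are in m, angles in rad, forces in N, time in s.
With the tool pointing down it reaches from about 0.25 to 0.725 m from the base axis. Payload 4 kg.
Tool frame: the origin (TCP) lies midway between the tips of the shut fingers; the grasp point (between the pads) lies pinch_z behind it (pinch_z is the distance from the TCP to the grasp point, in m); z points along the fingers, y is the direction in which the jaws open and shut (so a half turn about z gives the same grasp; the last joint's range is limited). The gripper opens to 85 mm and grips with 20 to 120 N. Pads are 22 mm wide; open, the fingers measure 114 mm over their backs; the gripper's body (76 mm by 85 mm) begins 54 mm behind the grasp point. The pads swing forward as they close: fully open they stand 13 mm farther back than shut.
Start: joints at [-1.31, 0.241, 0.005, 1.335, 0, 1.571], TCP at [0.129, -0.483, 0.231] pointing down, gripper open.
Joint ranges: [-2.72, 2.72], [-1.05, 1.87], [-1.09, 1.28], [-1.99, 2.15], [-1.42, 1.44], [-3.14, 3.14]. Speed limits (rad/s): [2.79, 2.79, 3.14, 3.14, 3.14, 3.14].

## Interface

Orientations are given as a unit quaternion [x, y, z, w].
In Python, from workcell import * gives the robot as it stands.
- The arm moves only by the tool move_arm, never from a script. Its argument "motion" is a list of rows, each a list of 3 entries, a list of its own where there are three numbers: the finger opening in mm, from 0 to 85.4, then the shift along the tool's x, y, z in units of 50 mm (1.0 is 50 mm), then the turn about the tool's z in units of 6 degrees (1.0 is 6 degrees). In form: [[claw, [dx, dy, dz], roll], ...]. A call has exactly 10 rows; each row is the pose to reach, as a shift and turn from the pose commanded when the call began, along the tool's axes at that moment; what a row does not reach only later rows make up. A row lasts 1/10 s, in which the tool goes at most 50 mm and 8.59 degrees, less where a joint would pass 70% of its speed; a pose out of reach is approached as far as the arm can. A call with a gripper value outside its range is refused whole. The fingers move at their own pace and stop on an object; the grip force is fixed at half the most. Time passes only in rows, so rows that repeat a pose let the fingers close, or fill a call up. It gives the time, the measured TCP pose, the force and the opening at its end, in the units of the state.
- get_obs(): the state, without advancing time (a new reading comes with each control period).
- camera(name): name is "side" or "top"; returns a dict with "color" (384x512x3 uint8, red, green, blue), "fx", "fy", "cx", "cy" (pixels), "rvec" (rotation vector, rad) and "tvec" (3), from world to camera coordinates, as OpenCV has them. Camera axes: x right, y down, z forward; pixel columns grow to the right and rows downward; lengths in m; the calibration is good to about 2 mm. A picture is of the moment at which its call begins. There is no depth.
- job_done(): hands the job in, once; it reports no verdict.
The state is a dict: "clock": time; "joint_pos": joint angles; "joint_vel": joint speeds; "tau": joint torques, N m; "eef_pos": TCP position; "tool_rot": TCP orientation; "ft_force": force on the tool from outside, world axes, zero at the start; "ft_torque": the same for the moment, N m; "grip_width": finger opening in m.
Only numpy, scipy, OpenCV 4.12 (cv2) and the standard library are available. Lean on these libraries where they do the work, as an engineer would, in place of code of your own. Each camera call takes 0.05 s, during which the arm holds its last target.

## Task

On the reel stand, first slide the blue carriage by its black grip post all the way home against the orange stops, so that it closes up to the white reel. Then take the steel axle from its wooden rest by the orange handle and thread it, nose first, through the bushing in the blue carriage, on through the reel, and through the bushing in the red cheek until its nose sticks out about 2 cm beyond the red cheek. Finish still gripping the handle, holding the axle still and straight in both bushings without forcing it sideways; leave the reel in its cradle, the carriage home and the other things on the table undisturbed.

Things in the scene. Friction and masses are not known exactly. Their poses are not given: they have to be found in the camera images.
- stand: fixed reel stand, plywood base 100 (x) x 245 (y) x 18 mm; origin on the table under the reel's middle. +y is the threading direction; base y = -165 to 80 mm. Bushings and reel share one line along y at x = 0, 95 mm above the table. Fixed red cheek: plate 60 wide, top at 120 mm, y = 44 to 56 mm. Between the cheeks boards (top 66 mm) and bars cradle the reel
- carriage (a joint): slide of the blue carriage along the stand's +y, in m: 0 fully open, 0.08 home, its foot against two orange stop blocks; starts at 0 to 0.04. About 3 N friction, light damping; stays where it is left. Home, its cheek plate (60 wide, top at 120 mm) stands at stand y = -56 to -44 mm
- carriage_grip (a point): pinch point on the carriage's black upright grip post (orange band at its top), 16 x 16 mm, faces along the stand's x and y, standing 21 to 99 mm above the table on the stand's +x side, 95 mm from the bushing line; this point is on its axis, 85 mm above the table. Axes as the stand's
- near_bush (a point): centre of the blue carriage's bushing bore (15 mm diameter, straight through, brass rim) at the carriage's outer face, where the axle enters, 95 mm above the table; moves with the carriage. Axes as the stand's, bore along y
- far_bush (a point): centre of the red cheek's bushing bore (15 mm diameter, straight through) at its outer face, where the nose comes out, 95 mm above the table; 112 mm from near_bush along stand +y when the carriage is home. Axes as the stand's
- reel: loose empty white reel lying in the stand's cradle, flanges 80 mm diameter, 60 mm wide, bore 28 mm diameter on the bushing line; origin at its centre, its axis is its own y; starts within 2 mm of stand (0, 0, 95 mm)
- axle: loose axle, 0.13 to 0.2 kg: square orange handle 70 x 16 x 16 mm (x = -35 to 35), then a steel rod 10 mm thick (x = 35 to 235), last 10 mm tapered. Origin at the handle's centre, +x to the nose, z up as it lies; mass centre near x = 35. Lies level in its rest, axis 48 mm above the table; the handle's rear (x below 10 mm) hangs free for the fingers, nothing under it
- axle_tip (a point): the nose end of the axle, 235 mm ahead of the handle's centre; axes as the axle's
- axle_rest: fixed wooden rest for the axle, 165 x 60 mm, 52 mm high; origin on the table below the starting place of the handle's centre, its +x along the axle's starting direction; the wood runs from x = 8 to 173 mm
- glue_gun: bystander: grey hot-glue gun lying on its side, about 190 x 120 x 35 mm, no cable; origin about the middle of its body
- spare_reel: bystander: empty black reel standing on one flange, 80 mm diameter, 60 mm high; origin at its underside
- bead_jar: bystander: closed glass jar with a black lid, 60 mm diameter, 80 mm high; origin at its underside
- mug: bystander: blue ceramic mug, 90 mm high; origin at its underside
- power_box: bystander: black power adaptor box 100 x 60 x 50 mm; origin at its underside
- clip_tray: bystander: small grey open tray 110 x 80 x 28 mm; origin at its underside

How it is judged:
On the way, in this order (a step that is already met when the one before it is completed fails the run):
1. the carriage is slid home against its stops (within 3 mm) (value of joint carriage above 0.077 m), for 0.2 s.
2. the axle's nose has come through the carriage's bushing, on the bushing line, with the carriage home (value of joint carriage above 0.077 m and y of axle_tip in the frame of far_bush above -0.095 m and y of axle in the frame of far_bush below -0.1 m and angle between the x axis of axle and the y axis of stand, either way round below 0.09 rad and x of axle_tip in the frame of far_bush between -0.012 and 0.012 m and z of axle_tip in the frame of far_bush between -0.012 and 0.012 m), for 0.1 s.
At the end, for the whole second after the job is handed in: Carriage within 3 mm of home; axle, handle on its side, spans both bushings, nose 8 to 45 mm beyond the red cheek, within 8 mm and 0.06 rad of the bushing line; gripped (over 3 N), still, pressing on the stand under 15 N; reel within 15 mm of where it lay (value of joint carriage above 0.077 m and y of axle_tip in the frame of far_bush between 0.008 and 0.045 m and y of axle in the frame of far_bush below -0.1 m and angle between the x axis of axle and the y axis of stand, either way round below 0.06 rad and x of axle_tip in the frame of far_bush between -0.008 and 0.008 m and z of axle_tip in the frame of far_bush between -0.008 and 0.008 m and contact force between the fingers and axle above 3 N and contact force between axle and stand below 15 N and linear speed of axle below 0.02 m/s and distance of reel from where it was at the start of the episode below 0.015 m); the arm keeps its last pose, push and grip.
It fails at once if a bystander is moved by more than 30 mm (distance of any of glue_gun, spare_reel, bead_jar, mug, power_box, clip_tray from where it was at the start of the episode above 0.03 m).
It also fails if it takes over 64 s, if anything falls off the work surface, if the arm or the gripper's body presses on something with over 40 N, if the wrist force passes 120 N, or if a joint passes its speed limit or range.

## Working session

There is one attempt and no reset: what is moved stays moved. The work goes in short steps, Python scripts to look and compute and a tool call to move; the robot and the scene stay as the last step left them, time stands still between calls to the robot, and variables do not carry over. Pictures are saved under pics/ and viewed, and the job is handed in when it is done.

Besides the shell and the picture viewer there is one more tool, called after "Emit:" as name(argument=value, ...), one argument or row to a line, values as JSON. move_arm: Moves the arm, as the interface text tells. Its arguments: {"type":"object","properties":{"motion":{"type":"array","items":{"type":"array"}}},"required":["motion"]}

```bash
mkdir -p pics; ls; python3 - <<'E'
from workcell import *
import cv2, json
print(get_obs())
for n in ["side","top"]:
    c=camera(n); cv2.imwrite(f"pics/{n}0.png",c["color"][:,:,::-1])
    print(n,{k:v for k,v in c.items() if k!="color"})
E
```

```text
pics
{'clock': 0.0, 'joint_pos': array([-1.31002478e+00,  2.41429650e-01,  3.70142437e-03,  1.33518932e+00,
        2.66317310e-05,  1.57081632e+00]), 'joint_vel': array([ 0.00017805, -0.00103903, -0.00307264,  0.00043951, -0.00148913,
       -0.00054995]), 'tau': array([ 6.16362158e-04, -3.72319508e+01,  2.52408135e+01,  1.72043924e-02,
       -1.50439078e-04,  4.82794476e-06]), 'eef_pos': array([ 0.12875599, -0.48247575,  0.23039593]), 'tool_rot': array([ 9.91512554e-01,  1.30006651e-01, -1.24704620e-04, -1.05333709e-03]), 'ft_force': array([-0.39730915, -0.08155317, -0.58239533]), 'ft_torque': array([0.04167612, 0.00997502, 0.01444782]), 'grip_width': 0.0852266836140578}
side {'fx': 431.8543616732973, 'fy': 431.8543616732973, 'cx': 254.77256321720634, 'cy': 194.31439606689187, 'rvec': array([ 0.78709788, -2.63135064,  1.01009126]), 'tvec': array([0.48040287, 0.28500962, 1.15987645])}
top {'fx': 459.8931914924884, 'fy': 459.8931914924884, 'cx': 250.3537214770114, 'cy': 182.1684413881818, 'rvec': array([ 2.17786586, -2.14278519,  0.11809428]), 'tvec': array([0.01040399, 0.58303934, 1.36358165])}
```

View pics/side0.png

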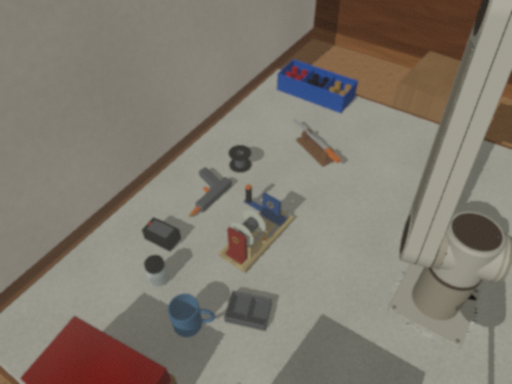

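View pics/top0.png

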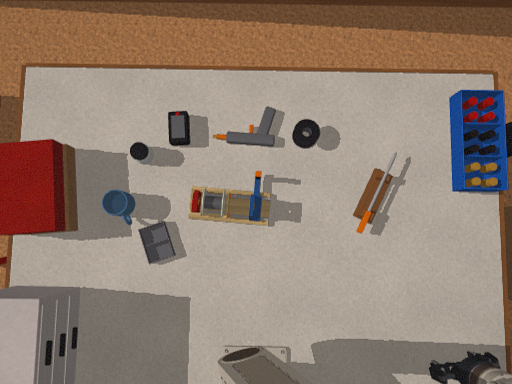

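```bash
cat > h.py <<'E'
import cv2, numpy as np
from workcell import *
def load(n):
    c=camera(n); K=np.array([[c["fx"],0,c["cx"]],[0,c["fy"],c["cy"]],[0,0,1]])
    R,_=cv2.Rodrigues(c["rvec"]); return c["color"],K,R,np.array(c["tvec"]),c
def ray(c,p,z):
    K=np.array([[c["fx"],0,c["cx"]],[0,c["fy"],c["cy"]],[0,0,1]]);R,_=cv2.Rodrigues(c["rvec"])
    o=-R.T@c["tvec"]; d=R.T@np.linalg.inv(K)@np.array([p[0],p[1],1.0])
    return o+d*(z-o[2])/d[2]
def proj(c,P):
    K=np.array([[c["fx"],0,c["cx"]],[0,c["fy"],c["cy"]],[0,0,1]])
    return cv2.projectPoints(np.array(P,float).reshape(-1,1,3),c["rvec"],c["tvec"],K,None)[0][:,0]
def crop(c,x0,y0,w,h,s,f):
    im=cv2.resize(c["color"][y0:y0+h,x0:x0+w],None,fx=s,fy=s,interpolation=cv2.INTER_CUBIC)
    cv2.imwrite(f,im[:,:,::-1])
E
python3 - <<'E'
from h import *
t=camera("top");s=camera("side")
crop(t,180,150,110,90,7,"pics/t1.png");crop(t,345,145,65,95,6,"pics/t2.png")
crop(s,215,175,85,100,6,"pics/s1.png");crop(s,285,110,65,65,8,"pics/s2.png")
E
```

```text
(no output)
```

View pics/t1.png

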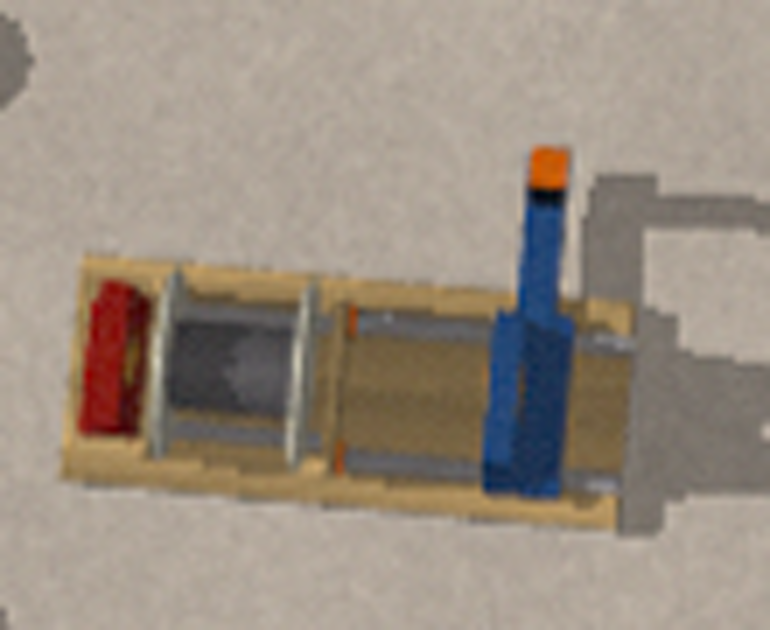

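View pics/t2.png

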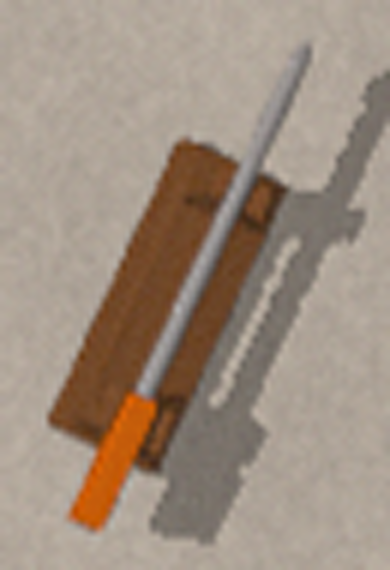

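View pics/s1.png

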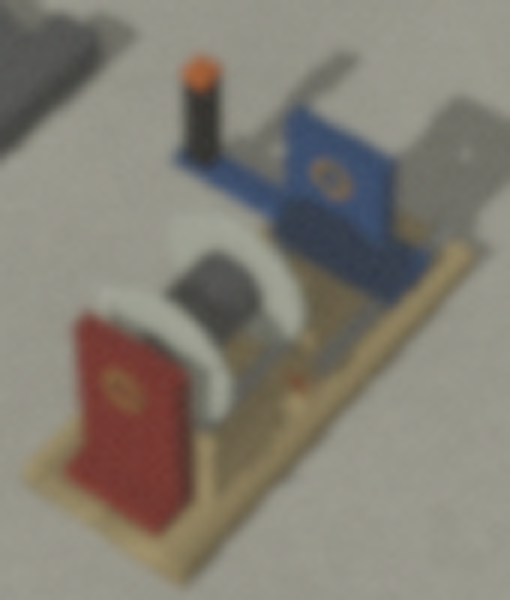

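View pics/s2.png

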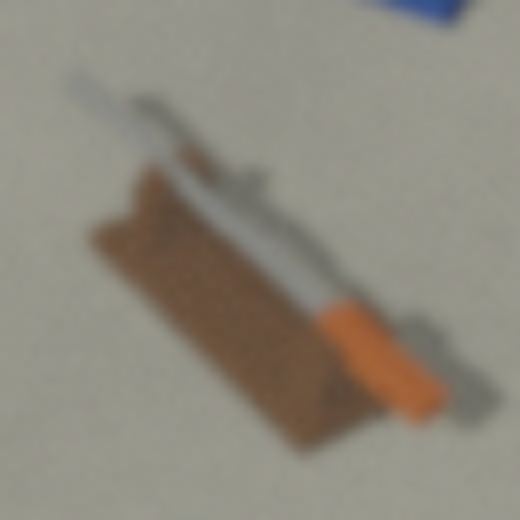

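```bash
cat > m.py <<'E'
from h import *
t=camera("top");im=t["color"]
hsv=cv2.cvtColor(im,cv2.COLOR_RGB2HSV)
def mask(lo,hi,box):
    m=cv2.inRange(hsv,lo,hi);o=np.zeros_like(m);x,y,w,h=box;o[y:y+h,x:x+w]=m[y:y+h,x:x+w];return o
def pts(m): return np.argwhere(m>0)[:,::-1].astype(float)
def cen(m):return pts(m).mean(0)
# handle
m=mask((5,170,120),(18,255,255),(345,195,50,45)); p=pts(m)
P=np.array([ray(t,q,.056) for q in p]); r=cv2.minAreaRect((P[:,:2]*1000).astype(np.float32)); print("handle",len(p),r,P.mean(0))
c=P[:,:2].mean(0);u=np.linalg.svd(P[:,:2]-c)[2][0];print("dir",u)
# whole axle: rod bottom grey low saturation in rotated box near line
m=mask((5,170,120),(18,255,255),(245,160,30,25));print("post",len(pts(m)),ray(t,cen(m),.099),cen(m))
# base corners
for q in [(85,255),(632,303),(65,475),(617,527)]:
    print("base",ray(t,((q[0]+.5)/7-.5+180,(q[1]+.5)/7-.5+150),.018))
for nm,q,z in [("rodtip",(307,42),.048),("rodstart",(148,395),.048)]:
    print(nm,ray(t,((q[0]+.5)/6-.5+345,(q[1]+.5)/6-.5+145),z))
E
python3 m.py
```

```text
handle 149 ((487.16802978515625, -313.5901184082031), (49.72364044189453, 95.7761459350586), 63.207149505615234) [ 0.47313051 -0.31611821  0.056     ]
dir [-0.96100854  0.27651868]
post 28 [ 0.60039744 -0.00196093  0.099     ] [257.89285714 173.67857143]
base [0.56982827 0.19973945 0.018     ]
base [ 0.55256193 -0.04030178  0.018     ]
base [0.47346444 0.20546279 0.018     ]
base [ 0.45486441 -0.03492874  0.018     ]
rodtip [ 0.68125385 -0.41839276  0.048     ]
rodstart [ 0.50203258 -0.33603121  0.048     ]
```

```bash
cat >> m.py <<'E'
print('----')
m=mask((5,215,170),(18,255,255),(345,195,50,45)); p=pts(m)
P=np.array([ray(t,q,.056) for q in p]); r=cv2.minAreaRect((P[:,:2]*1000).astype(np.float32)); print("handle",len(p),r,P.mean(0))
c=P[:,:2].mean(0);u=np.linalg.svd(P[:,:2]-c)[2][0];print("dir",u,np.degrees(np.arctan2(*u[::-1])))
# rod: light grey vs brown, sample perpendicular profiles
tip=np.array([.6813,-.4184]);st=np.array([.502,-.336]);
d=(tip-st)/np.linalg.norm(tip-st);n=np.array([-d[1],d[0]])
print("roddir",d,np.degrees(np.arctan2(d[1],d[0])))
# wood section: low-saturation pixels
m=cv2.inRange(hsv,(0,0,0),(255,70,255));
q=[]
for s in np.arange(.01,.12,.004):
  w=[]
  for o in np.arange(-.012,.0121,.001):
    pt=proj(t,[*(st+d*s+n*o),.048])[0]
    g=cv2.getRectSubPix(cv2.cvtColor(hsv,cv2.COLOR_HSV2RGB)[:,:,2].copy(),(1,1),(float(pt[0]),float(pt[1])))[0,0]
    w.append(float(g))
  w=np.array(w)-min(w); w[w<0.4*w.max()]=0; q.append((s,(w*np.arange(-.012,.0121,.001)).sum()/w.sum()))
q=np.array(q);f=np.polyfit(q[:,0],q[:,1],1);print(np.round(q[:,1]*1000,1),f)
a=st+n*f[1];b=st+d*.15+n*(f[1]+.15*f[0]);e=(b-a)/np.linalg.norm(b-a);print("axle line",a,e,np.degrees(np.arctan2(e[1],e[0])))
o=get_obs();print(o["eef_pos"],o["clock"])
E
python3 m.py|sed -n '/----/,$p'; python3 -c "import workcell;print([x for x in dir(workcell) if x[0]!='_'])"
```

```text
----
handle 120 ((469.5274658203125, -316.3640441894531), (15.671393394470215, 66.79178619384766), 63.027557373046875) [ 0.4689103  -0.31647114  0.056     ]
dir [-0.89297745  0.4501014 ] 153.24981034482835
roddir [ 0.90864047 -0.41757933] -24.68185477515574
[2.8 2.9 2.7 2.6 2.6 2.6 2.5 2.5 2.4 2.7 2.5 2.6 2.5 2.2 2.5 2.1 1.8 1.7
 1.8 2.  1.7 2.  2.  1.7 1.6 1.6 1.6 1.6] [-0.01223366  0.00299271]
axle line [ 0.50324969 -0.3332807 ] [ 0.90346434 -0.42866325] -25.3827567518969
[ 0.12886345 -0.48289926  0.23099152] 0.3
['Unreachable', 'camera', 'get_obs', 'job_done', 'pinch_z']
```

```bash
cat >> h.py <<'E'
from scipy.spatial.transform import Rotation as Ro
def yaw():
    R=Ro.from_quat(get_obs()["tool_rot"]).as_matrix(); return np.degrees(np.arctan2(R[1,0],R[0,0]))
def delta(tgt,yw=None):
    o=get_obs();R=Ro.from_quat(o["tool_rot"]).as_matrix()
    d=R.T@(np.array(tgt)-o["eef_pos"])/.05
    y=yaw(); 
    tr=0 if yw is None else -((yw-y+180)%360-180)/6
    print("clk",o["clock"],"tcp",o["eef_pos"].round(4),"yaw",round(y,2),"tilt",R[:,2].round(4),"delta",d.round(2),"roll",round(tr,2),"F",o["ft_force"].round(1),"w",round(o["grip_width"],4),"q",o["joint_pos"].round(2))
E
python3 - <<'E'
from h import *
print(pinch_z)
delta([.6004,-.002,.21],85.7)
E
```

```text
0.0187
clk 0.3 tcp [ 0.1289 -0.4829  0.231 ] yaw 14.94 tilt [-2.e-04  7.e-04 -1.e+00] delta [11.59 -6.86  0.42] roll -11.79 F [ 0.5  0.2 -0.2] w 0.0853 q [-1.31  0.24  0.    1.34  0.    1.57]
```

Emit:
move_arm(
  motion=[
    [85,[0.4,-0.24,0],-0.4],
    [85,[1.2,-0.72,0],-1.2],
    [85,[2.1,-1.25,0],-2.1],
    [85,[3.0,-1.8,0],-3.0],
    [85,[3.9,-2.3,0],-3.9],
    [85,[4.8,-2.85,0],-4.8],
    [85,[5.7,-3.4,0],-5.7],
    [85,[6.6,-3.9,0],-6.6],
    [85,[7.4,-4.4,0],-7.4],
    [85,[8.0,-4.75,0],-8.0],
  ],
)

```text
clock: 1.3
eef_pos: [0.4555, -0.1485, 0.2315]
tool_rot: [0.852, 0.524, 0.0, 0.0]
ft_force: [0.4, -1.0, 0.6]
grip_width: 0.0851
```

```bash
python3 - <<'E'
from h import *
delta([.6004,-.002,.17],85.7)
E
```

```text
clk 1.3 tcp [ 0.4555 -0.1485  0.2315] yaw 63.16 tilt [ 6.e-04 -2.e-04 -1.e+00] delta [3.92 1.26 1.23] roll -3.76 F [ 0.4 -1.   0.6] w 0.0851 q [-0.32  0.2  -0.05  1.32 -0.    1.72]
```

Emit:
move_arm(
  motion=[
    [60,[0.6,0.2,0.2],-0.6],
    [60,[1.4,0.45,0.4],-1.4],
    [60,[2.2,0.7,0.7],-2.1],
    [60,[3.0,0.95,1.0],-2.9],
    [60,[3.6,1.15,1.15],-3.5],
    [60,[3.92,1.26,1.23],-3.76],
    [60,[3.92,1.26,1.23],-3.76],
    [60,[3.92,1.26,1.23],-3.76],
    [60,[3.92,1.26,1.23],-3.76],
    [60,[3.92,1.26,1.23],-3.76],
  ],
)

```text
clock: 2.3
eef_pos: [0.599, -0.0056, 0.1705]
tool_rot: [0.735, 0.678, 0.0, 0.0]
ft_force: [-0.6, -0.5, -0.2]
grip_width: 0.0596
```

```bash
python3 - <<'E'
from h import *
t=camera("top");s=camera("side")
crop(t,180,130,110,110,5,"pics/t3.png")
crop(s,200,110,110,120,5,"pics/s3.png")
delta([.6004,-.002,.066],85.7)
E
```

```text
clk 2.4 tcp [ 0.5992 -0.0054  0.1705] yaw 85.42 tilt [ 8.e-04 -1.e-04 -1.e+00] delta [0.07 0.02 2.09] roll -0.05 F [0.2 0.2 0.4] w 0.0599 q [-0.01  0.47  0.17  1.28 -0.    1.64]
```

View pics/s3.png

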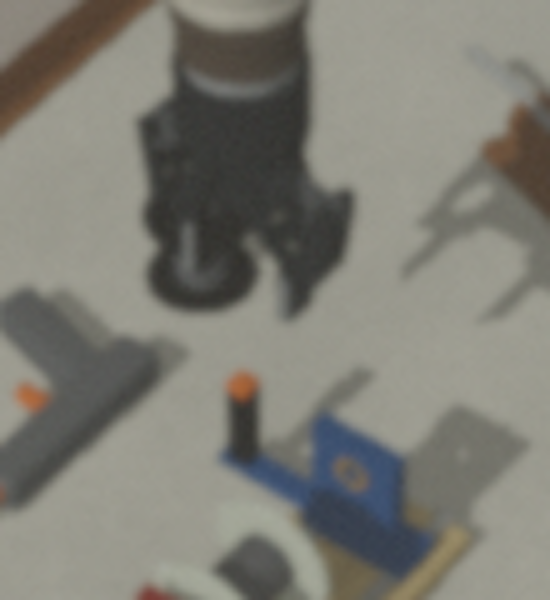

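View pics/t3.png

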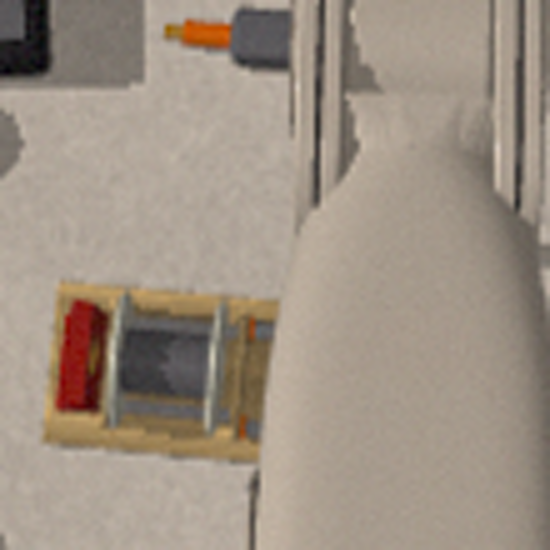

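Emit:
move_arm(
  motion=[
    [60,[0.07,0.02,0.4],0],
    [60,[0.07,0.02,0.9],0],
    [60,[0.07,0.02,1.4],0],
    [60,[0.07,0.02,1.8],0],
    [60,[0.07,0.02,2.05],0],
    [60,[0.07,0.02,2.1],0],
    [60,[0.07,0.02,2.1],0],
    [40,[0.07,0.02,2.1],0],
    [30,[0.07,0.02,2.1],0],
    [26,[0.07,0.02,2.1],0],
  ],
)

```text
clock: 3.4
eef_pos: [0.6013, -0.0011, 0.0658]
tool_rot: [0.734, 0.679, 0.001, 0.001]
ft_force: [0.7, 0.6, 0.8]
grip_width: 0.0258
```

Emit:
move_arm(
  motion=[
    [22,[0,0,0],0],
    [18,[0,0,0],0],
    [14,[0,0,0],0],
    [10,[0,0,0],0],
    [5,[0,0,0],0],
    [0,[0,0,0],0],
    [0,[0,0,0],0],
    [0,[0,0,0],0],
    [0,[0,0,0],0],
    [0,[0,0,0],0],
  ],
)

```text
clock: 4.4
eef_pos: [0.6019, -0.0012, 0.0654]
tool_rot: [0.734, 0.679, 0.001, 0.001]
ft_force: [4.9, -0.7, 1.7]
grip_width: 0.0154
```

```bash
python3 - <<'E'
from h import *
s=camera("side")
crop(s,200,110,110,120,5,"pics/s4.png")
delta([.6004,-.002,.066],85.7); print(get_obs()["ft_torque"])
E
```

```text
clk 4.45 tcp [ 0.6019 -0.0012  0.0654] yaw 85.51 tilt [ 2.5e-03 -1.0e-04 -1.0e+00] delta [-0.02 -0.03 -0.01] roll -0.03 F [ 5.1 -0.3  1.6] w 0.0153 q [-0.    0.55  0.02  1.04 -0.    1.65]
[-0.09119074 -0.70651952  0.11624624]
```

View pics/s4.png

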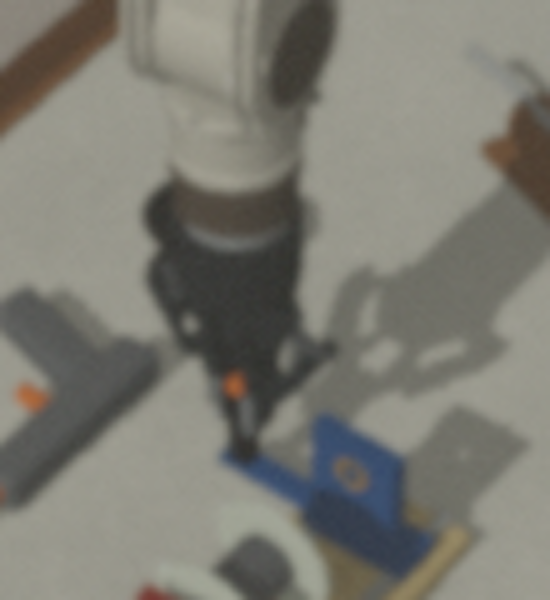

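Emit:
move_arm(
  motion=[
    [0,[0.05,0,0],0],
    [0,[0.15,0,0],0],
    [0,[0.3,0,0],0],
    [0,[0.45,0,0],0],
    [0,[0.6,0,0],0],
    [0,[0.75,0,0],0],
    [0,[0.9,0,0],0],
    [0,[1.05,0,0],0],
    [0,[1.15,0,0],0],
    [0,[1.2,0,0],0],
  ],
)

```text
clock: 5.45
eef_pos: [0.6061, 0.058, 0.0654]
tool_rot: [0.734, 0.679, 0.0, 0.001]
ft_force: [4.6, -4.3, 2.8]
grip_width: 0.0149
```

```bash
python3 - <<'E'
from h import *
delta([.6019,-.0012,.066],85.7); print(get_obs()["ft_torque"])
t=camera("top");s=camera("side")
crop(s,200,150,110,120,5,"pics/s5.png");crop(t,180,130,110,110,5,"pics/t5.png")
delta([.6019,-.0012,.066],85.7)
E
```

```text
clk 5.45 tcp [0.6061 0.058  0.0654] yaw 85.48 tilt [ 0.0017 -0.0017 -1.    ] delta [-1.19  0.01 -0.01] roll -0.04 F [ 4.6 -4.3  2.8] w 0.0149 q [ 0.1   0.57  0.05  1.05 -0.    1.75]
[-0.54898865 -0.57494294  0.1662603 ]
clk 5.55 tcp [0.6062 0.0584 0.0654] yaw 85.49 tilt [ 1.8e-03 -6.0e-04 -1.0e+00] delta [-1.19  0.01 -0.01] roll -0.03 F [ 4.5 -1.6  3.5] w 0.0152 q [ 0.1   0.57  0.05  1.05 -0.    1.75]
```

View pics/s5.png

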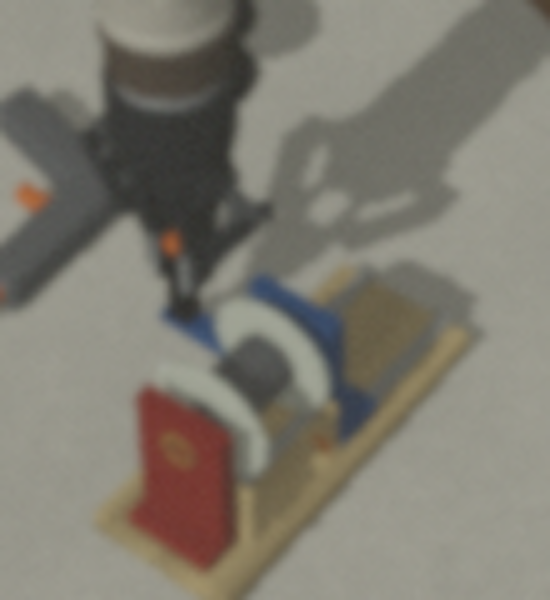

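Emit:
move_arm(
  motion=[
    [0,[0.03,0,0],0],
    [0,[0.06,0,0],0],
    [0,[0.09,0,0],0],
    [0,[0.12,0,0],0],
    [0,[0.15,0,0],0],
    [0,[0.18,0,0],0],
    [0,[0.2,0,0],0],
    [0,[0.2,0,0],0],
    [0,[0.2,0,0],0],
    [0,[0.2,0,0],0],
  ],
)

```text
clock: 6.55
eef_pos: [0.6062, 0.0591, 0.0653]
tool_rot: [0.736, 0.676, -0.005, 0.006]
ft_force: [3.2, -24.0, 6.3]
grip_width: 0.0151
```

```bash
python3 - <<'E'
from h import *
delta([.6019,-.0012,.066],85.7); print(get_obs()["ft_torque"])
E
```

```text
clk 6.55 tcp [0.6062 0.0591 0.0653] yaw 85.13 tilt [ 3.000e-04 -1.620e-02 -9.999e-01] delta [-1.21  0.02  0.01] roll -0.1 F [  3.2 -24.    6.3] w 0.0151 q [ 0.11  0.57  0.05  1.06 -0.02  1.76]
[-4.32764697 -0.40600075  0.44550497]
```

Emit:
move_arm(
  motion=[
    [0,[-0.06,0,0],0],
    [0,[-0.12,0,0],0],
    [0,[-0.15,0,0],0],
    [0,[-0.15,0,0],0],
    [0,[-0.15,0,0],0],
    [0,[-0.15,0,0],0],
    [10,[-0.15,0,0],0],
    [20,[-0.15,0,0],0],
    [30,[-0.15,0,0],0],
    [40,[-0.15,0,0],0],
  ],
)

```text
clock: 7.55
eef_pos: [0.604, 0.0615, 0.0638]
tool_rot: [0.734, 0.679, -0.001, -0.001]
ft_force: [-0.5, -0.4, 0.1]
grip_width: 0.0398
```

```bash
python3 - <<'E'
from h import *
delta([.6019,-.0012,.2],85.7); print(get_obs()["ft_torque"])
E
```

```text
clk 7.55 tcp [0.604  0.0615 0.0638] yaw 85.52 tilt [-3.4e-03  5.0e-04 -1.0e+00] delta [-1.25  0.05 -2.72] roll -0.03 F [-0.5 -0.4  0.1] w 0.0398 q [0.1  0.57 0.05 1.05 0.   1.75]
[ 0.02128657  0.02037681 -0.02085613]
```

Emit:
move_arm(
  motion=[
    [40,[0,0,-0.3],0],
    [40,[0,0,-0.9],0],
    [40,[0,0,-1.6],0],
    [40,[0,0,-2.3],0],
    [40,[-0.5,0,-2.7],0],
    [50,[-1.3,0.2,-2.9],-0.5],
    [60,[-2.2,0.5,-2.9],-1.2],
    [60,[-3.0,0.9,-2.9],-2.0],
    [60,[-3.9,1.3,-2.9],-3.0],
    [60,[-4.6,1.6,-2.9],-4.0],
  ],
)

```text
clock: 8.55
eef_pos: [0.6672, -0.1764, 0.209]
tool_rot: [0.576, 0.818, -0.0, -0.001]
ft_force: [0.3, 0.4, -0.3]
grip_width: 0.0597
```

```bash
python3 - <<'E'
from h import *
e=np.array([np.cos(np.radians(-25.7)),np.sin(np.radians(-25.7))])
h=np.array([.4694,-.3165])-e*.010
print(h)
delta([*h,.18],154.3)
E
```

```text
[ 0.46038923 -0.31216341]
clk 8.55 tcp [ 0.6672 -0.1764  0.209 ] yaw 109.7 tilt [-1.5e-03  7.0e-04 -1.0e+00] delta [-1.16 -4.81  0.58] roll -7.43 F [ 0.3  0.4 -0.3] w 0.0597 q [-0.26  0.65  0.59  1.5   0.    0.97]
```

Emit:
move_arm(
  motion=[
    [60,[-0.1,-0.4,0],-0.8],
    [60,[-0.3,-1.2,0.1],-1.8],
    [60,[-0.5,-2.0,0.2],-2.8],
    [60,[-0.7,-2.9,0.3],-3.9],
    [60,[-0.9,-3.7,0.4],-5.0],
    [60,[-1.05,-4.4,0.5],-6.2],
    [60,[-1.16,-4.81,0.58],-7.1],
    [60,[-1.16,-4.81,0.58],-7.43],
    [60,[-1.16,-4.81,0.58],-7.43],
    [60,[-1.16,-4.81,0.58],-7.43],
  ],
)

```text
clock: 9.55
eef_pos: [0.4599, -0.3089, 0.1806]
tool_rot: [0.224, 0.974, 0.0, -0.0]
ft_force: [0.5, 0.6, -0.2]
grip_width: 0.0599
```

```bash
python3 - <<'E'
from h import *
t=camera("top");s=camera("side")
crop(t,180,130,110,110,5,"pics/t6.png");crop(t,330,140,100,110,5,"pics/t7.png")
crop(s,200,150,110,120,5,"pics/s6.png");crop(s,260,70,110,110,5,"pics/s7.png")
e=np.array([np.cos(np.radians(-25.7)),np.sin(np.radians(-25.7))])
h=np.array([.4694,-.3165])-e*.010
delta([*h,.030],154.3)
E
```

```text
clk 9.65 tcp [ 0.4604 -0.3088  0.1807] yaw 154.12 tilt [-1.e-04  4.e-04 -1.e+00] delta [-0.03 -0.06  3.01] roll -0.03 F [-0.1  1.1 -0.8] w 0.0602 q [-0.59  0.37  0.06  1.25  0.   -0.14]
```

View pics/t6.png

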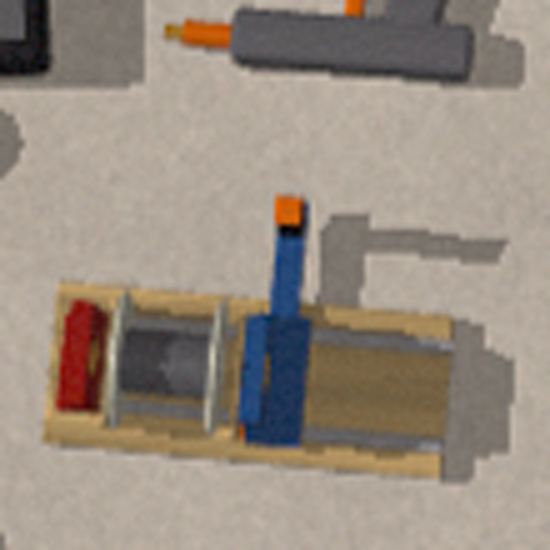

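View pics/t7.png

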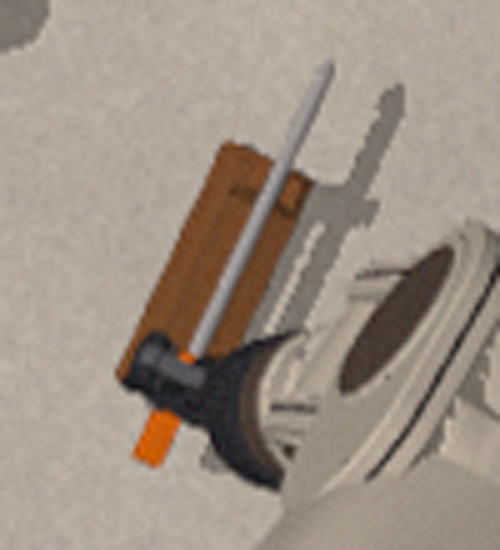

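View pics/s6.png

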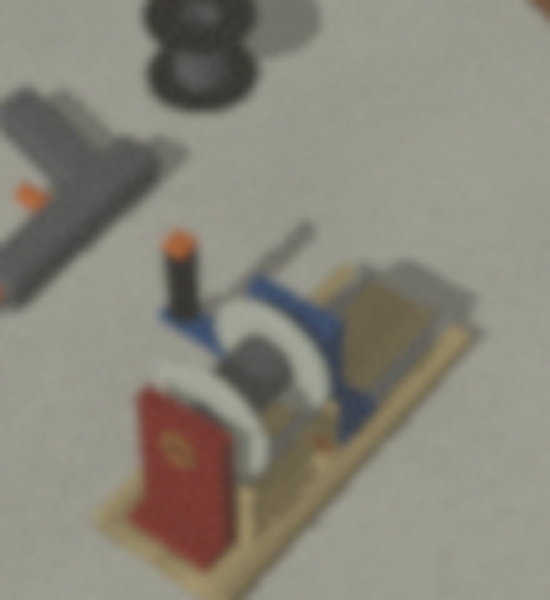

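View pics/s7.png

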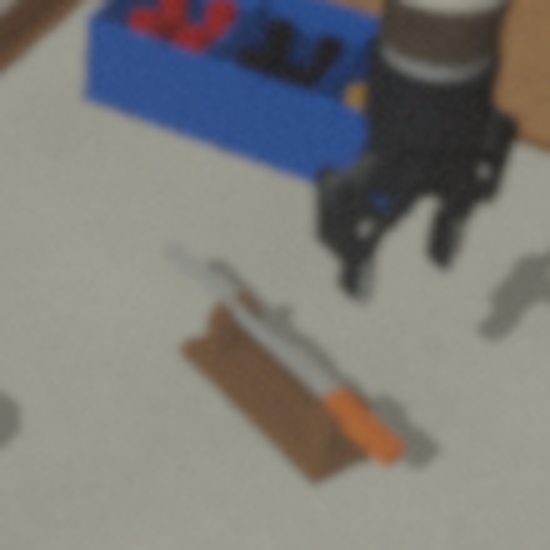

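Emit:
move_arm(
  motion=[
    [60,[0,-0.06,0.3],0],
    [60,[0,-0.06,0.9],0],
    [60,[0,-0.06,1.5],0],
    [60,[0,-0.06,2.1],0],
    [60,[0,-0.06,2.6],0],
    [60,[0,-0.06,2.9],0],
    [60,[0,-0.06,3.0],0],
    [60,[0,-0.06,3.0],0],
    [60,[0,-0.06,3.0],0],
    [60,[0,-0.06,3.0],0],
  ],
)

```text
clock: 10.65
eef_pos: [0.4597, -0.3126, 0.0321]
tool_rot: [0.224, 0.975, -0.0, 0.001]
ft_force: [-0.1, -0.5, 0.2]
grip_width: 0.0599
```

```bash
python3 - <<'E'
from h import *
t=camera("top");s=camera("side")
crop(t,330,140,100,110,5,"pics/t8.png")
crop(s,280,90,90,90,6,"pics/s8.png")
e=np.array([np.cos(np.radians(-25.7)),np.sin(np.radians(-25.7))])
h=np.array([.4694,-.3165])-e*.012
delta([*h,.0293],154.3)
E
```

```text
clk 10.75 tcp [ 0.4594 -0.3126  0.0319] yaw 154.08 tilt [ 0.0018 -0.0012 -1.    ] delta [0.03 0.02 0.05] roll -0.04 F [-0.2  0.7 -0.2] w 0.0603 q [-0.6   0.51 -0.15  0.91  0.   -0.15]
```

View pics/s8.png

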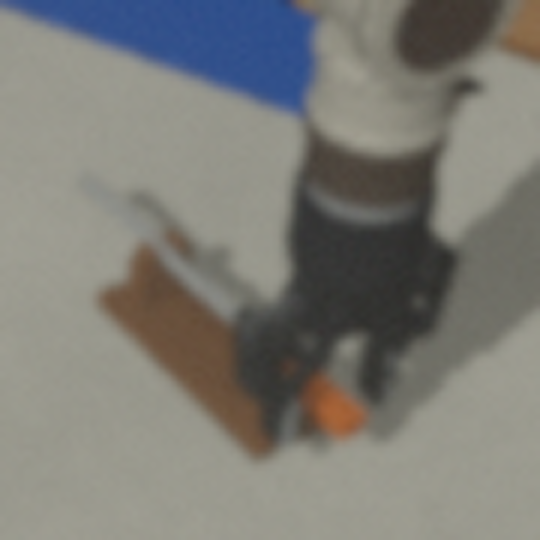

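View pics/t8.png

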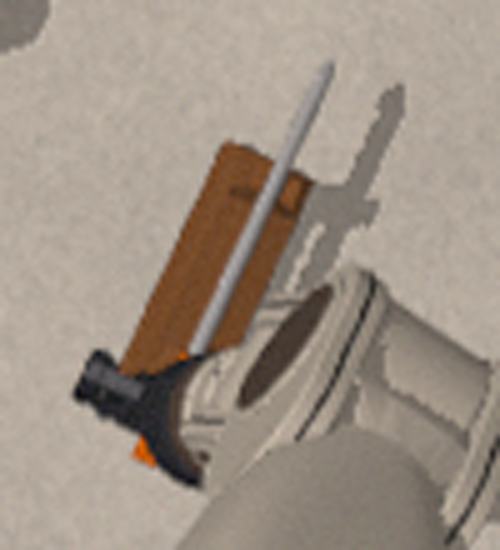

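Emit:
move_arm(
  motion=[
    [60,[0.04,0.02,0.05],0],
    [50,[0.04,0.02,0.05],0],
    [40,[0.04,0.02,0.05],0],
    [32,[0.04,0.02,0.05],0],
    [27,[0.04,0.02,0.05],0],
    [23,[0.04,0.02,0.05],0],
    [20,[0.04,0.02,0.05],0],
    [17,[0.04,0.02,0.05],0],
    [14,[0.04,0.02,0.05],0],
    [10,[0.04,0.02,0.05],0],
  ],
)

```text
clock: 11.75
eef_pos: [0.4572, -0.3106, 0.0285]
tool_rot: [0.224, 0.974, -0.0, 0.0]
ft_force: [-1.0, -1.0, 1.1]
grip_width: 0.0151
```

Emit:
move_arm(
  motion=[
    [0,[0,0,0],0],
    [0,[0,0,0],0],
    [0,[0,0,0],0],
    [0,[0,0,0],0],
    [0,[0,0,0],0],
    [0,[0,0,-0.02],0],
    [0,[0,0,-0.06],0],
    [0,[0,0,-0.1],0],
    [0,[0,0,-0.15],0],
    [0,[0,0,-0.2],0],
  ],
)

```text
clock: 12.75
eef_pos: [0.4569, -0.31, 0.0382]
tool_rot: [0.224, 0.975, 0.0, -0.001]
ft_force: [-1.0, -1.5, -2.7]
grip_width: 0.0153
```

```bash
python3 - <<'E'
from h import *
t=camera("top");s=camera("side")
crop(t,330,140,100,110,5,"pics/t9.png")
crop(s,280,90,90,90,6,"pics/s9.png")
delta([.46,-.3126,.0768],154.3); print(get_obs()["ft_torque"])
E
```

```text
clk 12.85 tcp [ 0.4579 -0.3099  0.0388] yaw 154.11 tilt [ 0.0015  0.001  -1.    ] delta [-0.06 -0.03 -0.76] roll -0.03 F [ 0.2 -0.3 -0.7] w 0.015 q [-0.6   0.5  -0.15  0.92  0.   -0.14]
[-0.0024922   0.07000768 -0.00607158]
```

View pics/s9.png

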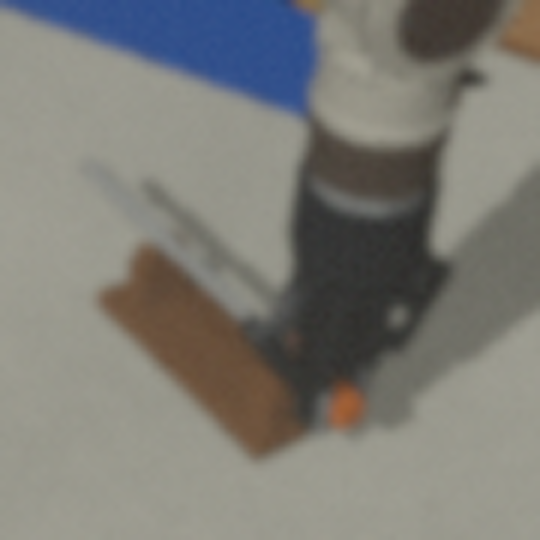

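Emit:
move_arm(
  motion=[
    [0,[0,0,-0.3],0],
    [0,[0,0,-0.8],0],
    [0,[0,0,-1.3],0],
    [0,[0,0,-1.8],-0.3],
    [0,[0,0.1,-2.2],-0.8],
    [0,[0,0.3,-2.5],-1.6],
    [0,[0,0.5,-2.6],-2.5],
    [0,[0.1,0.7,-2.6],-3.5],
    [0,[0.1,0.9,-2.6],-4.5],
    [0,[0.1,1.0,-2.6],-5.5],
  ],
)

```text
clock: 13.85
eef_pos: [0.4753, -0.2617, 0.1687]
tool_rot: [-0.065, 0.998, 0.001, 0.001]
ft_force: [-0.2, 0.6, -0.9]
grip_width: 0.015
```

```bash
python3 - <<'E'
from h import *
delta([.491,-.2172,.17],265.85)
E
```

```text
clk 13.85 tcp [ 0.4753 -0.2617  0.1687] yaw -172.58 tilt [ 0.0013  0.0013 -1.    ] delta [-0.43  0.84 -0.02] roll -13.07 F [-0.2  0.6 -0.9] w 0.015 q [-0.5   0.36  0.    1.21  0.   -0.63]
```

Emit:
move_arm(
  motion=[
    [0,[0,0.1,0],-1.1],
    [0,[-0.1,0.2,0],-2.2],
    [0,[-0.1,0.3,0],-3.4],
    [0,[-0.2,0.4,0],-4.6],
    [0,[-0.2,0.5,0],-5.8],
    [0,[-0.3,0.6,0],-7.0],
    [0,[-0.3,0.7,0],-8.2],
    [0,[-0.4,0.8,0],-9.4],
    [0,[-0.43,0.84,0],-10.4],
    [0,[-0.43,0.84,0],-11.2],
  ],
)

```text
clock: 14.85
eef_pos: [0.4914, -0.2177, 0.1686]
tool_rot: [-0.606, 0.796, 0.0, 0.001]
ft_force: [-0.1, 0.4, -1.9]
grip_width: 0.0147
```

Emit:
move_arm(
  motion=[
    [0,[0,0,0],-0.6],
    [0,[0,0,0],-1.1],
    [0,[0,0,0],-1.5],
    [0,[0,0,0],-1.8],
    [0,[0,0,0.2],-1.87],
    [0,[0,0,0.4],-1.87],
    [0,[0,0,0.6],-1.87],
    [0,[0,0,0.6],-1.87],
    [0,[0,0,0.6],-1.87],
    [0,[0,0,0.6],-1.87],
  ],
)

```text
clock: 15.85
eef_pos: [0.4911, -0.2189, 0.1385]
tool_rot: [-0.679, 0.734, -0.0, 0.0]
ft_force: [1.1, -0.0, -1.7]
grip_width: 0.0148
```

```bash
python3 - <<'E'
from h import *
t=camera("top");s=camera("side")
crop(t,190,130,160,110,5,"pics/t10.png")
crop(s,210,80,130,140,4,"pics/s10.png")
delta([.491,-.2172,.0755],265.85)
E
```

```text
clk 15.95 tcp [ 0.4912 -0.219   0.1388] yaw -94.5 tilt [ 1.e-03 -4.e-04 -1.e+00] delta [-0.04  0.01  1.27] roll -0.06 F [-1.  -0.6 -2.2] w 0.0146 q [-0.42  0.37 -0.06  1.14  0.   -1.91]
```

View pics/s10.png

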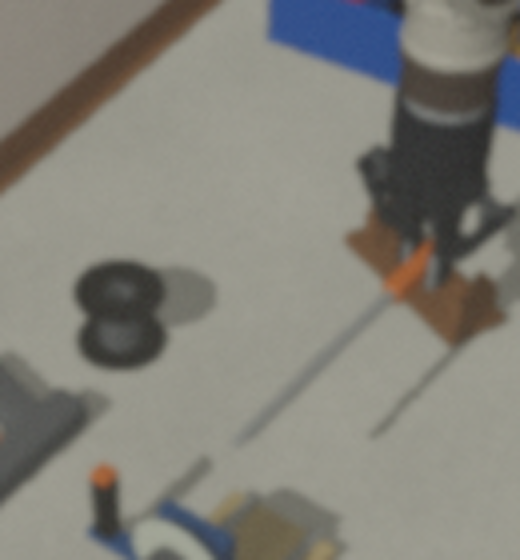

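View pics/t10.png

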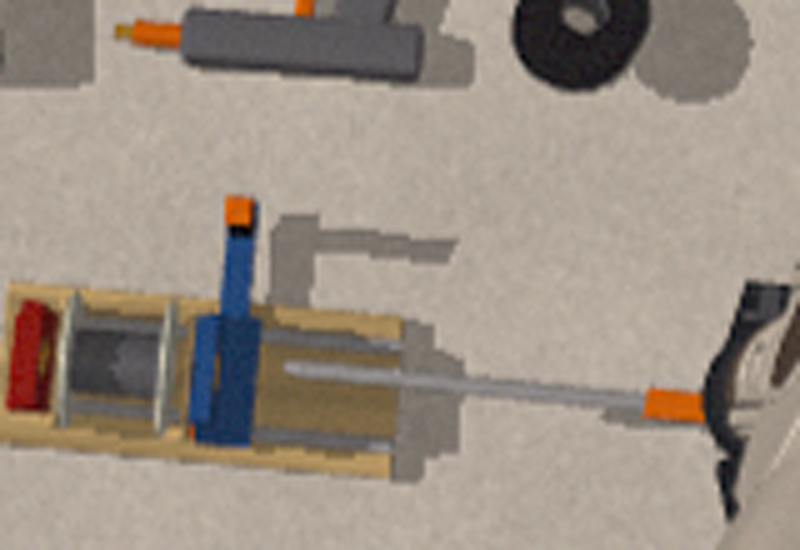

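Emit:
move_arm(
  motion=[
    [0,[0,0,0.2],-0.06],
    [0,[0,0,0.5],-0.06],
    [0,[0,0,0.8],-0.06],
    [0,[0,0,1.1],-0.06],
    [0,[0,0,1.22],-0.06],
    [0,[0,0,1.26],-0.06],
    [0,[0,0,1.26],-0.06],
    [0,[0,0,1.26],-0.06],
    [0,[0,0,1.26],-0.06],
    [0,[0,0,1.26],-0.06],
  ],
)

```text
clock: 16.95
eef_pos: [0.4912, -0.219, 0.0759]
tool_rot: [-0.681, 0.732, -0.001, 0.0]
ft_force: [-0.7, -0.2, -1.3]
grip_width: 0.0148
```

```bash
python3 - <<'E'
from h import *
t=camera("top");s=camera("side")
cv2.imwrite("pics/rt.png",t["color"][:,:,::-1]);cv2.imwrite("pics/rs.png",s["color"][:,:,::-1])
crop(t,220,180,120,60,6,"pics/t11.png")
crop(s,240,120,100,110,5,"pics/s11.png")
delta([.491,-.2172,.0755],265.85)
# expected axle from tcp
o=get_obs();R=Ro.from_quat(o["tool_rot"]).as_matrix();g=o["eef_pos"]-R[:,2]*.0195
for L in (45,247): 
  P=g-R[:,0]*L/1000; print(L,P, "top",(proj(t,P)[0]-[220,180]+.5)*6-.5,"side",(proj(s,P)[0]-[240,120]+.5)*5-.5)
E
```

```text
clk 17.05 tcp [ 0.4911 -0.2189  0.0757] yaw -94.14 tilt [ 7.e-04 -3.e-04 -1.e+00] delta [-0.03  0.    0.  ] roll 0.0 F [-0.1  0.3 -1.3] w 0.0151 q [-0.42  0.43 -0.15  0.99 -0.   -1.92]
45 [ 0.4942858  -0.17405298  0.09521478] top [585.11506516 190.46321257] side [333.15374444 236.71511377]
247 [0.50885947 0.02742061 0.09515697] top [165.89145726 153.33187477] side [144.3309944  428.88890213]
```

View pics/s11.png

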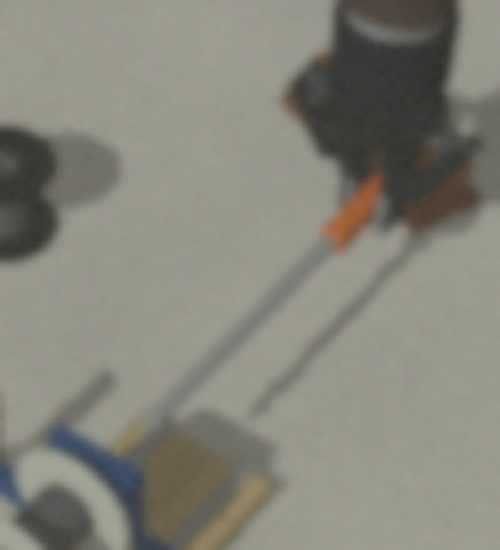

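View pics/t11.png

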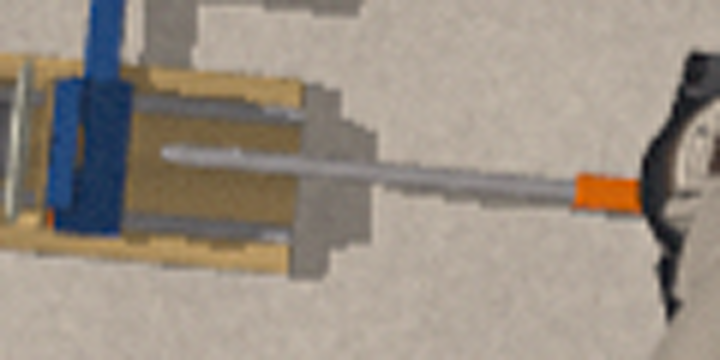

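```bash
python3 - <<'E'
from h import *
t=camera("top");s=camera("side")
o=get_obs();R=Ro.from_quat(o["tool_rot"]).as_matrix();g=o["eef_pos"]-R[:,2]*.0195
up=np.array([0,0,1.]);lat=np.array([R[1,0],-R[0,0],0]);lat*=np.sign(lat[0])
def prof(c,dirv,rng,col=None):
    g_=cv2.cvtColor(c["color"],cv2.COLOR_RGB2GRAY).astype(np.float32) if col is None else col
    for L in range(60,245,15):
        offs=np.arange(-.016,.0161,.0005)
        v=[]
        for of in offs:
            p=proj(c,g-R[:,0]*L/1000+dirv*of)[0]; v.append(float(cv2.getRectSubPix(g_,(1,1),(float(p[0]),float(p[1])))[0,0]))
        v=np.array(v)
        i=''.join('%4d'%x for x in v[::4]); print(L,i)
print("side vertical offsets -16..16 step2"); prof(s,up,None)
print("top lateral"); prof(t,lat,None)
im=t["color"];hsv=cv2.cvtColor(im,cv2.COLOR_RGB2HSV)
np.set_printoptions(linewidth=200)
print("blue V");print(hsv[188:222,226:246,2]); 
print("red V");print(np.where((hsv[186:216,188:206,1]>170),hsv[186:216,188:206,2],0))
E
```

```text
side vertical offsets -16..16 step2
60  137 133 129 126 125 123 123 123 125 127 130 132 134 133 133 135 136
75  137 133 130 128 125 125 125 125 126 128 131 133 135 138 140 142 144
90  137 134 130 126 124 124 124 125 126 128 130 132 135 138 140 143 145
105  139 135 132 128 127 126 125 125 126 128 130 132 134 137 140 142 145
120  140 136 133 130 127 124 125 126 126 127 128 131 134 137 140 143 146
135  140 137 134 130 126 125 124 125 126 128 130 132 135 138 141 144 146
150  140 136 133 130 127 126 125 125 125 126 129 131 134 137 140 143 146
165  141 138 135 131 128 127 126 125 125 126 128 130 133 136 139 141 144
180  142 139 135 132 129 127 125 125 124 126 127 130 132 136 139 142 145
195  142 139 136 132 130 128 126 125 124 126 128 130 132 134 137 139 143
210  137 135 133 130 129 128 127 127 127 128 128 130 132 135 137 140 143
225  103 104 107 110 113 116 119 122 124 126 128 131 134 137 138 140 142
240   98  99 104 108 113 117 121 124 128 129 130 132 135 137 141 144 145
top lateral
60  171 173 173 152 129 108 119 131 141 131 143 164 175 177 176 174 175
75  167 174 163 139 122 119 126 14
[... 5226 characters left out ...]
  0   0   0   0   0   0]
 [  0   0   0   0 134 137 139 140 138  74  75  79   0   0   0   0   0   0]
 [  0   0   0   0 133 141 134 136 130  75  77  82   0   0   0   0   0   0]
 [  0   0   0 153 135 139 138 139 120  74  78  84   0   0   0   0   0   0]
 [  0   0   0 159 135 128 131 131 116  74  73   0   0   0   0   0   0   0]
 [  0   0   0   0 128 111 104  93  93  73  69  76   0   0   0   0   0   0]
 [  0   0   0   0   0   0   0   0   0   0   0   0   0   0   0   0   0   0]
 [  0   0   0   0   0   0   0   0   0   0   0   0   0   0   0   0   0   0]
 [  0   0   0   0   0   0   0   0   0   0   0   0   0   0   0   0   0   0]
 [  0   0   0   0   0   0   0   0   0   0   0   0   0   0   0   0   0   0]]
```

```bash
python3 - <<'E'
from h import *
s=camera("side");t=camera("top")
O=np.array([.51573,.1249,0]);yd=np.array([.0722,.9974,0]);xd=np.array([.9974,-.0722,0]);z=np.array([0,0,1.])
P=lambda x,y,h:O+xd*x/1e3+yd*y/1e3+z*h/1e3
x0,y0,k=215,205,10
im=cv2.resize(s["color"][y0:y0+60,x0:x0+75],None,fx=k,fy=k,interpolation=cv2.INTER_CUBIC)
def mark(pts,c=(0,255,0)):
    for p in pts:
        q=((proj(s,p)[0]-[x0,y0]+.5)*k-.5).round().astype(int);cv2.circle(im,tuple(int(v) for v in q),3,c,-1)
mark([P(0,56,95)]);mark([P(a,b,120) for a in(-30,30) for b in (44,56)],(255,255,0))
mark([P(a,b,18) for a in(-50,50) for b in (80,)],(0,255,255))
cv2.imwrite("pics/s12.png",im[:,:,::-1])
x0,y0,k=185,180,6
im=cv2.resize(t["color"][y0:y0+50,x0:x0+100],None,fx=k,fy=k,interpolation=cv2.INTER_CUBIC)
s=t
mark([P(a,b,120) for a in(-30,30) for b in (44,56,-44,-56)],(255,255,0))
mark([P(a,b,18) for a in(-50,50) for b in (80,-165)],(0,255,255))
cv2.imwrite("pics/t12.png",im[:,:,::-1])
E
```

```text
(no output)
```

View pics/s12.png

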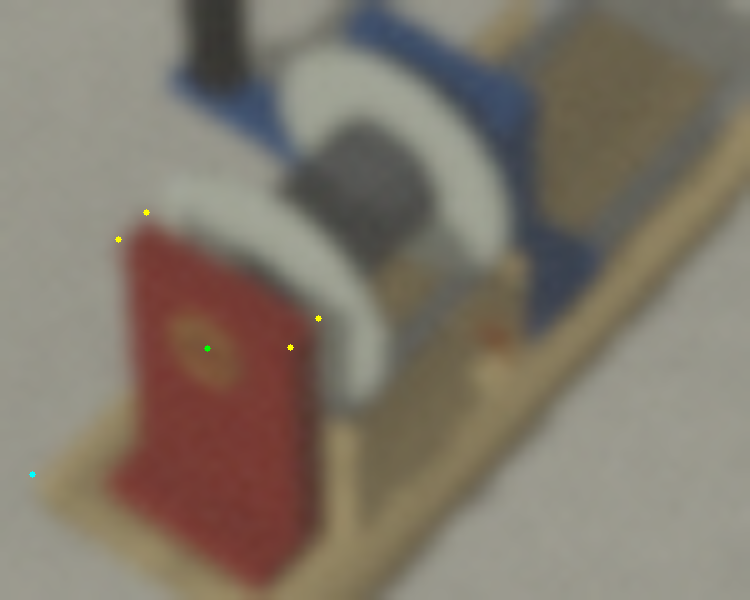

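View pics/t12.png

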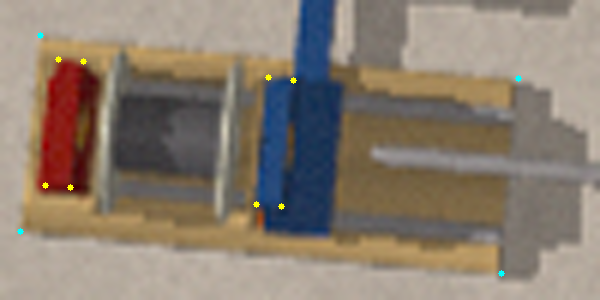

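```bash
cat > pr.py <<'E'
from h import *
def centers(c,P0,d,Ls,dirv):
    g_=cv2.cvtColor(c["color"],cv2.COLOR_RGB2GRAY).astype(np.float32); out=[]
    offs=np.arange(-.02,.0201,.0005)
    for L in Ls:
        pp=proj(c,np.array([P0+d*L/1000+dirv*of for of in offs])).astype(np.float32)
        v=cv2.remap(g_,pp[:,0].reshape(1,-1),pp[:,1].reshape(1,-1),cv2.INTER_LINEAR)[0]
        base=np.interp(offs,[offs[0],offs[-1]],[v[:6].mean(),v[-6:].mean()]);w=np.clip(base-v,0,None);w[w<.3*w.max()]=0
        out.append(((w*offs).sum()/w.sum()*1000).round(1))
    return out
E
python3 - <<'E'
from pr import *
s=camera("side");o=get_obs();R=Ro.from_quat(o["tool_rot"]).as_matrix();g=o["eef_pos"]-R[:,2]*.0195
print("now",centers(s,g,-R[:,0],range(60,215,15),np.array([0,0,1.])))
s["color"]=cv2.imread("pics/side0.png")[:,:,::-1].copy()
a=np.radians(-25.5);d=np.array([np.cos(a),np.sin(a),0])
print("rest",centers(s,np.array([.4694,-.3165,.048]),d,range(150,235,10),np.array([0,0,1.])))
print("cam",-cv2.Rodrigues(s["rvec"])[0].T@s["tvec"])
E
```

```text
now [np.float64(-3.3), np.float64(-1.9), np.float64(-2.2), np.float64(-1.9), np.float64(-1.1), np.float64(-1.1), np.float64(-1.0), np.float64(-2.2), np.float64(-1.8), np.float64(-1.8), np.float64(-1.0)]
rest [np.float64(-15.5), np.float64(-11.7), np.float64(-2.4), np.float64(16.6), np.float64(6.0), np.float64(3.4), np.float64(1.0), np.float64(0.3), np.float64(-3.4)]
cam [0.08029824 0.73302583 1.05525168]
```

Emit:
move_arm(
  motion=[
    [0,[-0.1,0,0],0],
    [0,[-0.25,0,0],0],
    [0,[-0.4,0,0],0],
    [0,[-0.55,0,0],0],
    [0,[-0.68,0,0],0],
    [0,[-0.76,0,0],0],
    [0,[-0.82,0,0],0],
    [0,[-0.87,0,0],0],
    [0,[-0.92,0,0],0],
    [0,[-0.92,0,0],0],
  ],
)

```text
clock: 18.3
eef_pos: [0.4941, -0.1728, 0.0753]
tool_rot: [-0.681, 0.732, 0.0, 0.0]
ft_force: [0.5, 0.8, -1.5]
grip_width: 0.0149
```

```bash
python3 - <<'E'
from h import *
delta([.491,-.2172,.0755],265.85);print(get_obs()["ft_torque"])
t=camera("top");s=camera("side")
crop(t,220,180,120,60,6,"pics/t13.png")
crop(s,220,140,100,110,5,"pics/s13.png")
delta([.491,-.2172,.0755],265.85);print(get_obs()["ft_torque"])
E
```

```text
clk 18.3 tcp [ 0.4941 -0.1728  0.0753] yaw -94.13 tilt [-0.  0. -1.] delta [ 0.89 -0.   -0.  ] roll 0.0 F [ 0.5  0.8 -1.5] w 0.0149 q [-0.34  0.41 -0.19  0.97  0.   -1.84]
[-0.08715887 -0.04434877  0.05048942]
clk 18.4 tcp [ 0.4941 -0.1731  0.0753] yaw -94.15 tilt [-0.e+00 -1.e-04 -1.e+00] delta [ 0.88 -0.   -0.  ] roll 0.0 F [ 0.9 -0.9 -2.1] w 0.015 q [-0.34  0.41 -0.19  0.97 -0.   -1.84]
[-0.08623223 -0.03964356 -0.01178807]
```

View pics/t13.png

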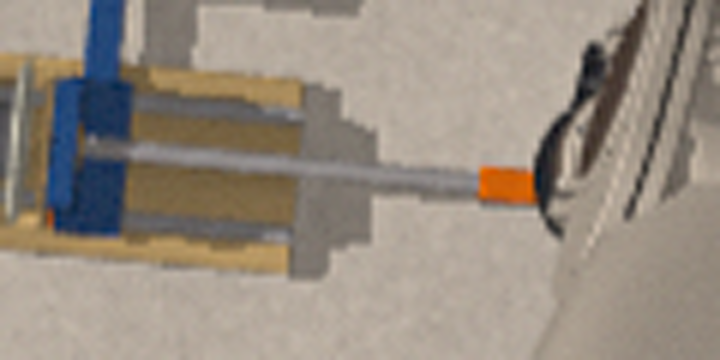

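View pics/s13.png

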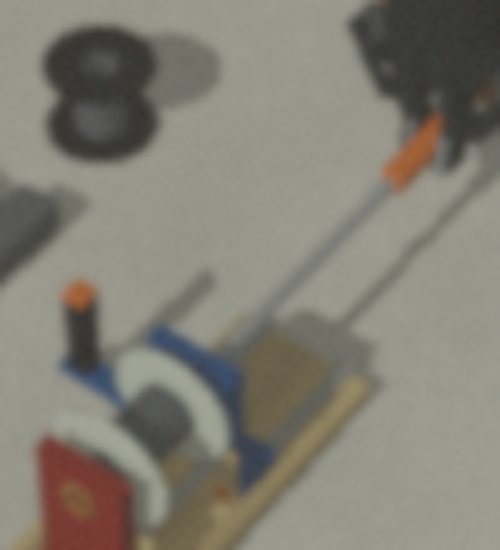

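Emit:
move_arm(
  motion=[
    [0,[-0.06,0,0],0],
    [0,[-0.14,0,0],0],
    [0,[-0.22,0,0],0],
    [0,[-0.3,0,0],0],
    [0,[-0.38,0,0],0],
    [0,[-0.46,0,0],0],
    [0,[-0.54,0,0],0],
    [0,[-0.6,0,0],0],
    [0,[-0.6,0,0],0],
    [0,[-0.6,0,0],0],
  ],
)

```text
clock: 19.4
eef_pos: [0.4964, -0.143, 0.0753]
tool_rot: [-0.681, 0.732, -0.0, -0.0]
ft_force: [-0.4, -0.3, -1.2]
grip_width: 0.015
```

```bash
python3 - <<'E'
from h import *
delta([.491,-.2172,.0755],265.85);print(get_obs()["ft_torque"])
t=camera("top");s=camera("side")
crop(t,190,180,120,60,6,"pics/t14.png")
delta([.491,-.2172,.0755],265.85);print(get_obs()["ft_torque"])
E
```

```text
clk 19.4 tcp [ 0.4964 -0.143   0.0753] yaw -94.13 tilt [ 0.e+00 -2.e-04 -1.e+00] delta [ 1.49 -0.   -0.  ] roll 0.0 F [-0.4 -0.3 -1.2] w 0.015 q [-0.28  0.4  -0.21  0.97 -0.   -1.78]
[-0.04383162  0.00621526 -0.01151091]
clk 19.5 tcp [ 0.4963 -0.1432  0.0753] yaw -94.15 tilt [ 1.e-04 -1.e-04 -1.e+00] delta [ 1.48 -0.   -0.  ] roll 0.0 F [ 0.8  0.6 -1.5] w 0.0149 q [-0.28  0.4  -0.21  0.97 -0.   -1.78]
[-0.08047507  0.0270231   0.00920314]
```

View pics/t14.png

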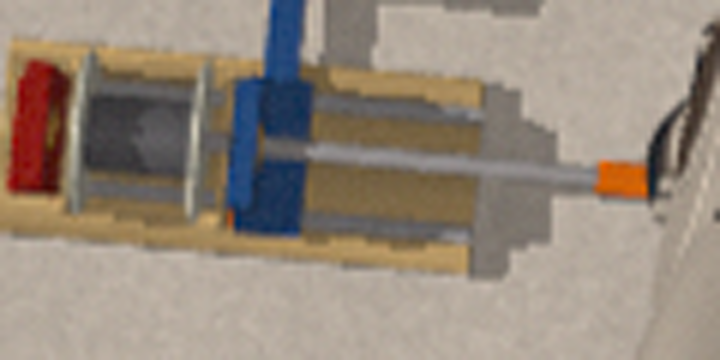

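Emit:
move_arm(
  motion=[
    [0,[-0.08,0,0],0],
    [0,[-0.2,0,0],0],
    [0,[-0.33,0,0],0],
    [0,[-0.46,0,0],0],
    [0,[-0.59,0,0],0],
    [0,[-0.72,0,0],0],
    [0,[-0.85,0,0],0],
    [0,[-0.96,0,0],0],
    [0,[-1.04,0,0],0],
    [0,[-1.1,0,0],0],
  ],
)

```text
clock: 20.5
eef_pos: [0.5003, -0.0878, 0.0753]
tool_rot: [-0.681, 0.732, -0.0, -0.0]
ft_force: [0.3, -0.1, -2.1]
grip_width: 0.015
```

```bash
python3 - <<'E'
from h import *
delta([.491,-.2172,.0755],265.85);print(get_obs()["ft_torque"])
E
```

```text
clk 20.5 tcp [ 0.5003 -0.0878  0.0753] yaw -94.12 tilt [-0. -0. -1.] delta [ 2.59 -0.   -0.  ] roll 0.0 F [ 0.3 -0.1 -2.1] w 0.015 q [-0.17  0.38 -0.23  0.96 -0.   -1.67]
[-0.05317221  0.0193435  -0.03986705]
```

Emit:
move_arm(
  motion=[
    [0,[-0.05,0,0],0],
    [0,[-0.1,0,0],0],
    [0,[-0.15,0,0],0],
    [0,[-0.2,0,0],0],
    [0,[-0.25,0,0],0],
    [0,[-0.3,0,0],0],
    [0,[-0.35,0,0],0],
    [0,[-0.4,0,0],0],
    [0,[-0.4,0,0],0],
    [0,[-0.4,0,0],0],
  ],
)

```text
clock: 21.5
eef_pos: [0.5017, -0.0682, 0.0753]
tool_rot: [-0.681, 0.732, -0.0, -0.0]
ft_force: [0.1, 0.1, -0.8]
grip_width: 0.015
```

```bash
python3 - <<'E'
from h import *
delta([.491,-.2172,.0755],265.85);print(get_obs()["ft_torque"])
E
```

```text
clk 21.5 tcp [ 0.5017 -0.0682  0.0753] yaw -94.13 tilt [ 0.e+00 -1.e-04 -1.e+00] delta [ 2.99 -0.   -0.  ] roll 0.0 F [ 0.1  0.1 -0.8] w 0.015 q [-0.14  0.38 -0.24  0.96 -0.   -1.63]
[-0.05847765 -0.0132465   0.03399293]
```

No contact force, so the nose is entering the far bushing freely.

Emit:
move_arm(
  motion=[
    [0,[-0.05,0,0],0],
    [0,[-0.1,0,0],0],
    [0,[-0.16,0,0],0],
    [0,[-0.22,0,0],0],
    [0,[-0.28,0,0],0],
    [0,[-0.34,0,0],0],
    [0,[-0.4,0,0],0],
    [0,[-0.44,0,0],0],
    [0,[-0.44,0,0],0],
    [0,[-0.44,0,0],0],
  ],
)

```text
clock: 22.5
eef_pos: [0.5033, -0.0463, 0.0753]
tool_rot: [-0.681, 0.732, -0.0, -0.0]
ft_force: [0.2, -0.5, -2.2]
grip_width: 0.0153
```

```bash
python3 - <<'E'
from h import *
t=camera("top");s=camera("side")
crop(t,170,170,120,70,6,"pics/t15.png")
crop(s,205,165,85,100,6,"pics/s15.png")
delta([.491,-.2172,.0755],265.85);print(get_obs()["ft_torque"])
E
```

```text
clk 22.6 tcp [ 0.5033 -0.0464  0.0753] yaw -94.14 tilt [ 0.e+00 -1.e-04 -1.e+00] delta [ 3.43 -0.   -0.  ] roll 0.0 F [-0.1  0.1 -1.8] w 0.0149 q [-0.09  0.38 -0.24  0.96 -0.   -1.59]
[-0.06315982 -0.05122536 -0.00403861]
```

View pics/t15.png

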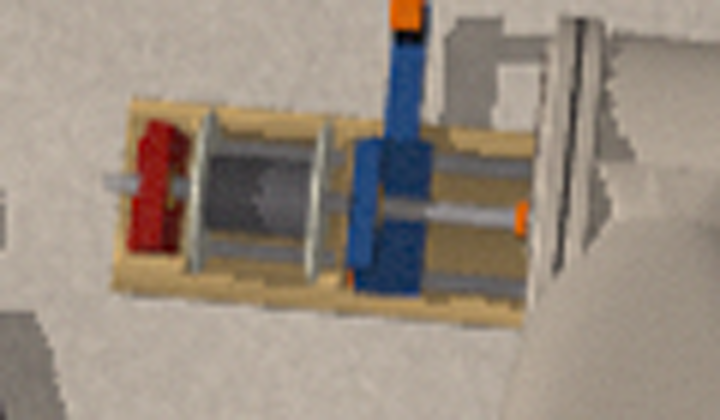

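View pics/s15.png

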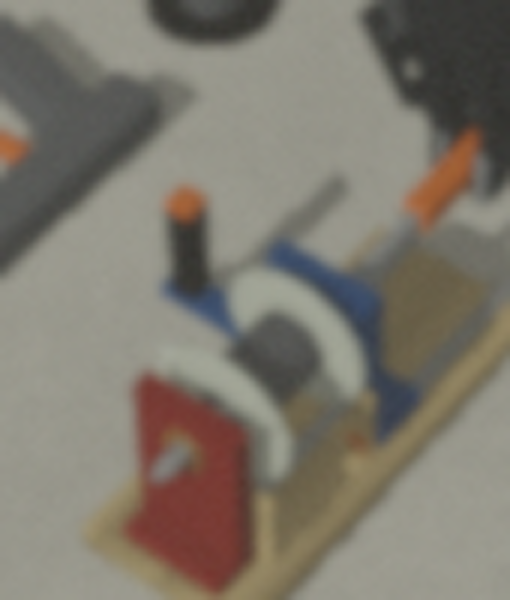

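```bash
python3 - <<'E'
from h import *
t=camera("top")
p=ray(t,((105+.5)/6-.5+170,(181+.5)/6-.5+170),.095);print(p, "s",(p[1]-.1249)/.9974*1000-56)
print(get_obs()["ft_force"],get_obs()["clock"]);job_done()
E
```

```text
[0.52164119 0.20158351 0.095     ] s 20.883411754233194
[-0.01472457  0.00570223 -1.67913089] 22.65
the job is handed in; nothing more can be done
```

The carriage is home, the axle is threaded through both bushings and the reel, and I handed the job in at 22.65 s. No verdict came back.

- **Carriage:** I pinched the grip post and slid the carriage about 60 mm until it met the stops. The force along the slide rose to 24 N there. I then backed off and let go. The pictures afterwards show the foot against the orange stops.
- **Axle:** I gripped it at the rear of the handle, turned it into line with the bushings, and pushed it through both bushings and the reel. The wrist readings showed no clear contact at any stage.
- **Final checks:**
  - The nose measured about 21 mm beyond the red cheek.
  - The wrist force was about 0 N sideways and -1.7 N vertically, roughly the axle's weight.
  - The fingers still held the handle at a 15 mm opening.
  - The reel was in its cradle. The bystanders visible in the last pictures looked undisturbed, but I did not measure them.
- **Checks that disagreed:**
  - Before insertion, the blurred side view put the rod 1 to 3 mm lower than the arm's own position did. The top view agreed within about 0.3 mm, and the free insertion bore that out.
  - The first camera estimate of the post was about 1.5 mm off the gripped position, probably because the side of the orange band was in view. I used the gripped position.
- **Mistake:** One transit move went the wrong way in x and carried the open gripper over the spare reel, at about 0.2 m height, without contact.

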